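Put the charged battery pack away in its tray

ROBOT

A 7-joint arm with a two-finger parallel gripper is mounted at the origin on a cart in front of the work surface, level with it; the furniture and walls round the work are solid. World frame = base frame: x ahead of the robot, y to its left, z up, the work surface at z = 0. Lengths are in m, angles in rad, forces in N, time in s.
With the tool pointing down it reaches from about 0.425 to 0.825 m from the base axis. Payload 3.6 kg.
Tool frame: the origin (TCP) lies midway between the tips of the shut fingers; the grasp point (between the pads) lies 19 mm behind it; z points along the fingers, y is the line along which they close (so a half turn about z gives the same grasp; the last joint's range is limited). The gripper opens to 85 mm and grips with 20 to 120 N. Pads are 22 mm wide; open, the fingers measure 114 mm over their backs; the gripper's body (76 mm by 85 mm) begins 54 mm behind the grasp point. The pads swing forward as they close: fully open they stand 13 mm farther back than shut.
Start: joints at [-1.294, 0.615, -0.013, 1.423, 0.008, 1.103, -0.04], TCP at [0.194, 0.62, 0.231] pointing down, gripper open.
Joint ranges: [-3.12, 3.12], [-0.3, 2.06], [-1.34, 1.32], [0.26, 2.42], [-1.36, 4.5], [0.01, 1.98], [-2.84, 2.84]. Speed limits (rad/s): [2.79, 2.79, 3.14, 3.14, 3.14, 3.14, 3.14].

INTERFACE

Orientations are given as a rotation vector (axis times angle).
In Python, from workcell import observe, eyes, robot gives the robot as it stands. The module is installed in compiled form; this text tells all that it offers.
- The arm moves only by the tool drive_tool, never from a script. Its argument "rows" is a list that holds one entry, the list of rows, each a list of 7 numbers: the shift along the tool's x, y, z in units of 25 mm (1.0 is 25 mm), then the turn, a rotation vector about the tool's x, y, z in degrees, then the closure, from -1 (fully open) to 1 (shut). A call has 1 to 12 rows; each row shifts and turns the commanded pose from where the row before left it, along the tool's axes as they then stand; what a row does not reach is not made up. A row lasts 1/10 s, in which the tool goes at most 50 mm and 8.59 degrees, less where a joint would pass 70% of its speed; a pose out of reach is approached as far as the arm can. A call is refused whole if a number of a shift passes 1 or a number of a turn 8.59, either way. A call with a gripper value outside its range is refused whole. The fingers move at their own pace and stop on an object; the grip force is fixed at half the most. Time passes only in rows, so rows that do not move let the fingers close. It gives the time, the measured TCP pose, the force, the opening and the grip force at its end, in the units of the state.
- observe(): the state, without advancing time (a new reading comes with each control period).
- eyes.capture(name): name is "scene" or "top" or "wrist"; returns the picture (384x512x3 uint8, red, green, blue); there is no depth.
- eyes.camera_params(name): a dict with "fx", "fy", "cx", "cy" (pixels), "world_to_cam" (4x4, takes a point from world to camera coordinates). Camera axes: x right, y up, looking along -z (the intrinsics and any distortion apply to the point x, -y, -z); pixel columns grow to the right and rows downward; lengths in m; the calibration is good to about 2 mm. A picture is of the moment at which its call begins: read the wrist's pose just before it. camera_params takes no time and is no camera call; for the wrist camera it gives the pose at the moment of the call.
- robot.sign_off(): hands the job in; it is judged then, once.
The state is a dict: "clock": time; "qpos": joint angles; "qd": joint speeds; "effort": joint torques, N m; "tcp_pos": TCP position; "eef_rot": TCP orientation; "force": force on the tool from outside, world axes, zero at the start; "moment": the same for the moment, N m; "finger_gap": opening from 0.0 (shut) to 1.0 (fully open); "gripper_force": force on a finger pad.
Only numpy, scipy, OpenCV 4.12 (cv2) and the standard library are available. Lean on these libraries where they do the work, as an engineer would, in place of code of your own. Each camera call takes 0.05 s, during which the arm holds its last target. There are 200 camera calls.

TASK

The shorter of the two battery packs in the charger is full: pull it straight up out of its bay against the spring catch and set it down on the clear worktop, so that you can change your grip from its broad faces to its narrow edges. Then pick it up again and lay it on one of its broad faces, flat and fully inside the shallow wooden tray, without dropping it, and let go. The longer pack stays seated in the charger, and everything else stays where it stands.

Things in the scene. Friction and masses are not known exactly. Their poses are not given: they have to be found in the camera images.
- charger: Grey charger fixed to the worktop, 75 (x) x 161 (y) x 44 (z) mm, origin at the centre of its underside, z up. Two open-topped bays, each a well 35 (x) x 59 (y) mm, 34 mm deep, floor 10 mm above the worktop. Either pack may be in either bay; the packs are only 24 mm apart, no room for a finger between them.
- bay0 (a point): Centre of the mouth of the bay at charger y = -40 mm, 44 mm above the worktop. In both bays two sprung steel balls in the long walls, 28 mm above the worktop, snap into the pack's grooves: a straight upward pull of about 10 to 15 N breaks it out, then they rub with about 7 N until it has risen 20 mm.
- bay1 (a point): The same point of the other bay, at charger y = +40 mm.
- short_pack: The pack to move: dark plastic block 32 mm thick (x), 56 wide (y), 115 long (z), 0.2 to 0.4 kg, ribs on its broad faces (+x and -x). Origin: centre of its bottom end, z to its top. Grooves 3.5 mm deep across the broad faces 10 to 26 mm above the bottom. Starts upright on a bay's floor, x and y parallel to the charger's, sticking out 81 mm. Stands by itself on its bottom.
- short_pack_center (a point): Centre of the short pack, 57.5 mm above its bottom along its z.
- long_pack: The other pack: same look, thickness and width but 135 mm long; same frame. It must stay seated in its bay.
- tray: Shallow open wooden tray fixed to the worktop, outside 151 (x) x 80 (y) x 14 (z) mm, walls 6 mm thick, inside 139 x 68 mm, floor 4 mm thick (rim 10 mm above the floor). Origin at the centre of its underside, z up, long side along its x, which points away from the robot within 0.35 rad.
- tray_floor (a point): Centre of the tray's inner floor, 4 mm above the worktop.
- salt_shaker: Bystander: salt shaker 44 mm across, 90 mm tall, origin at the centre of its underside.
- green_cup: Bystander: green cup 88 x 113 x 60 mm, origin at the centre of its underside.
- tomato: Bystander: tomato about 75 mm across, origin at the centre of its underside.
Things that resemble listed ones, but are neither listed nor needed, are in the scene too. Leave any orange or red look-alike of the short_pack alone. What is shaped like the long_pack but turquoise is not meant.

How it is judged:
On the way, in this order (a step that is already met when the one before it is completed fails the run):
1. the short pack is pulled clear of its bay (z of short_pack in the frame of charger above 0.05 m), for 0.1 s.
2. the short pack is set down on the worktop outside charger and tray, and let go (height (world z) of short_pack_center below 0.063 m and horizontal distance between short_pack_center and tray_floor above 0.06 m and contact force between the fingers and short_pack below 0.1 N and linear speed of short_pack below 0.02 m/s), for 0.2 s.
At the end, for the whole second after the job is handed in: The short pack lies at rest, released, on a broad face (within 0.08 rad) on the floor of the tray, its centre within 16 mm along, 10 mm across and 19 mm above the tray floor's centre; the long pack is still upright in its bay, its bottom within 4 mm of the bay floor (x of short_pack_center in the frame of tray_floor between -0.016 and 0.016 m and y of short_pack_center in the frame of tray_floor between -0.01 and 0.01 m and z of short_pack_center in the frame of tray_floor below 0.019 m and angle between the x axis of short_pack and the z axis of tray, either way round below 0.08 rad and linear speed of short_pack below 0.02 m/s and z of long_pack in the frame of charger below 0.014 m and angle between long_pack's own z axis and vertical below 0.1 rad); the robot touches nothing.
It fails at once if the short pack is dropped (falls untouched faster than 0.75 m/s) (linear speed of short_pack above 0.75 m/s and contact force between the fingers and short_pack below 0.05 N).
It fails at once if the long pack is pulled out (bottom more than 15 mm above the bay floor) (z of long_pack in the frame of charger above 0.025 m).
It fails at once if salt shaker, cup or tomato is moved by more than 30 mm (distance of any of salt_shaker, green_cup, tomato from where it was at the start of the episode above 0.03 m).
It also fails if it takes over 59 s, if anything falls off the work surface, if the arm or the gripper's body presses on something with over 40 N, if the wrist force passes 120 N, or if a joint passes its speed limit or range.

## Working session

There is one attempt and no reset: what is moved stays moved. The work goes in short steps, Python scripts to look and compute and a tool call to move; the robot and the scene stay as the last step left them, time stands still between calls to the robot, and variables do not carry over. Pictures are saved under pics/ and viewed, at most 10 in all, crops included, and the job is handed in when it is done.

Besides the shell and the picture viewer there is one more tool, called after "Request:" as name([rows], argument=value, ...), one row to a line, values as JSON. drive_tool: Moves the arm, as the interface text tells. Its arguments: {"type":"object","properties":{"rows":{"type":"array"}},"required":["rows"]}

```bash
mkdir -p pics; ls; python3 - <<'E'
from workcell import observe, eyes, robot
import cv2,numpy as np
print(observe())
for n in("scene","top"):
    im=eyes.capture(n); cv2.imwrite(f"pics/{n}0.png",im[...,::-1])
    p=eyes.camera_params(n); print(n,p)
E
```

```text
pics
{'clock': 0.0, 'qpos': array([-1.29348697,  0.61594792, -0.01261745,  1.42492809,  0.00811373,
        1.10339555, -0.04039012]), 'qd': array([ 0.00029551,  0.0008353 , -0.00011711, -0.00106007, -0.00083094,
       -0.00040077,  0.00214268]), 'effort': array([ 5.16740818e-05, -4.69210553e+01,  2.58853538e-01, -1.71035922e+01,
        9.83686448e-03,  9.56289674e-03,  1.09768783e-05]), 'tcp_pos': array([0.19421427, 0.61949232, 0.23010985]), 'eef_rot': array([-0.47520648, -3.10508984,  0.00409207]), 'force': array([-0.41535506, -0.24343166,  0.3848871 ]), 'moment': array([-0.03617071,  0.00840995,  0.00311968]), 'gripper_force': 0.0, 'finger_gap': 0.9979737073509946}
scene {'fx': 360.07389508857676, 'fy': 360.07389508857676, 'cx': 252.50385094418448, 'cy': 187.9011048260291, 'world_to_cam': array([[ 0.58510359, -0.81091274,  0.00862095, -0.27742525],
       [ 0.57126261,  0.41968587,  0.70535296, -0.38806146],
       [-0.57559779, -0.40777973,  0.70880384, -0.94605413],
       [ 0.        ,  0.        ,  0.        ,  1.        ]])}
top {'fx': 386.4744439093138, 'fy': 386.4744439093138, 'cx': 251.41645185430625, 'cy': 188.84083331143603, 'world_to_cam': array([[-0.01708343, -0.99978572, -0.01169068,  0.08372839],
       [ 0.99535324, -0.01811354,  0.09457178, -0.57411126],
       [-0.09476328, -0.01002075,  0.9954494 , -1.58719427],
       [ 0.        ,  0.        ,  0.        ,  1.        ]])}
```

View pics/scene0.png

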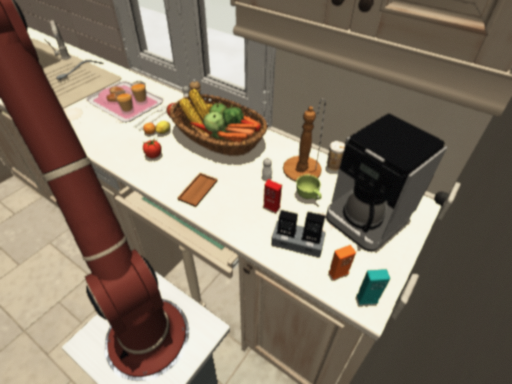

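View pics/top0.png

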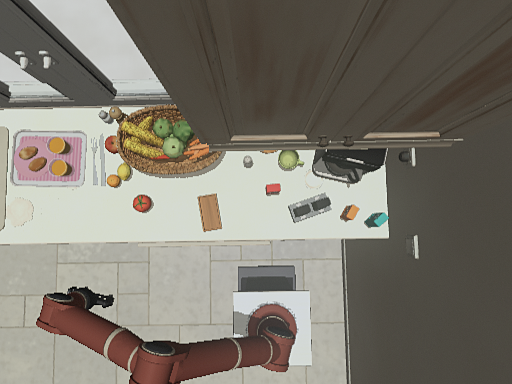

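The scene view shows the charger at (299,232) with two dark packs at (287,223) and (314,225). The red look-alike is at (272,196), the orange at (342,262), the turquoise at (373,287) and the tray at (198,189). In the top view the charger is at (310,207) and the tray at (209,212).

Candidates (scene px): dark packs (287,223) and (314,225), red (272,196), orange (342,262), turquoise (373,287). By the description it is the shorter of the two dark ones, so I'll check a close crop.

```bash
cat > h.py <<'E'
import numpy as np,cv2
from scipy.spatial.transform import Rotation as R
from workcell import observe, eyes, robot
def ray(p,uv):
    W=np.asarray(p["world_to_cam"]);uv=np.atleast_2d(np.asarray(uv,float))
    d=np.c_[(uv[:,0]-p["cx"])/p["fx"],-(uv[:,1]-p["cy"])/p["fy"],-np.ones(len(uv))]@W[:3,:3]
    return -W[:3,:3].T@W[:3,3],d
def onz(p,uv,z):
    c,d=ray(p,uv); return c+d*((z-c[2])/d[:,2])[:,None]
def proj(p,X):
    W=np.asarray(p["world_to_cam"]);q=np.atleast_2d(X)@W[:3,:3].T+W[:3,3]
    return np.c_[p["cx"]+p["fx"]*q[:,0]/-q[:,2],p["cy"]-p["fy"]*q[:,1]/-q[:,2]]
def shift(target):
    "world target TCP -> tool-axis shift in units"
    s=observe();return R.from_rotvec(s["eef_rot"]).inv().apply(np.asarray(target)-s["tcp_pos"])/.025
E
python3 - <<'E'
from h import *
t=eyes.camera_params("top")
print(onz(t,[(310,207),(209,212),(273,189),(351,213),(289,160),(248,161)],0.04).round(3))
im=cv2.imread("pics/scene0.png")
c=cv2.resize(im[170:300,240:400],None,fx=4.5,fy=4.5,interpolation=cv2.INTER_CUBIC);cv2.imwrite("pics/crop0.png",c)
print(eyes.camera_params("wrist"), R.from_rotvec(observe()["eef_rot"]).as_matrix().round(3))
E
```

```text
[[ 0.495 -0.167  0.04 ]
 [ 0.481  0.25   0.04 ]
 [ 0.572 -0.016  0.04 ]
 [ 0.467 -0.334  0.04 ]
 [ 0.692 -0.085  0.04 ]
 [ 0.691  0.086  0.04 ]]
{'fx': 264.78157723320027, 'fy': 264.78157723320027, 'cx': 261.0498063733851, 'cy': 192.18941679959548, 'world_to_cam': array([[ 0.29972806,  0.95402378, -0.00130692, -0.64935428],
       [-0.91955101,  0.28853219, -0.26678666,  0.03348363],
       [-0.25414373,  0.08116522,  0.96375473, -0.37788721],
       [ 0.        ,  0.        ,  0.        ,  1.        ]])} [[-0.954  0.299 -0.001]
 [ 0.299  0.954 -0.002]
 [-0.    -0.002 -1.   ]]
```

View pics/crop0.png

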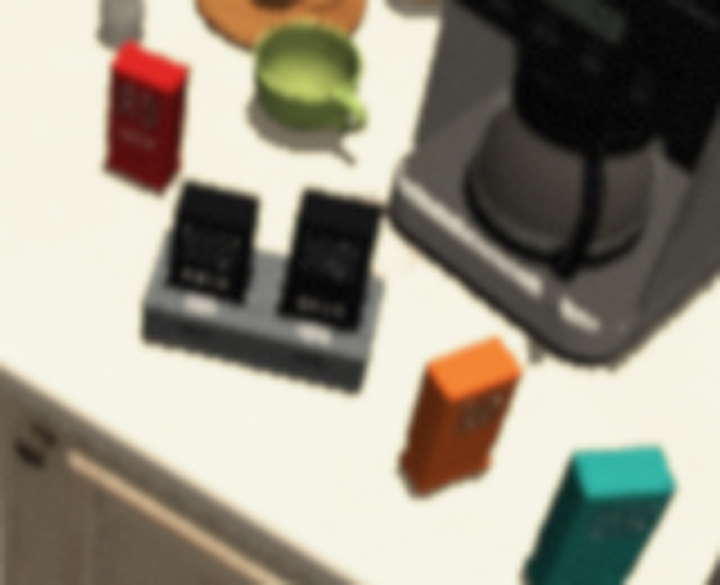

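The crop shows the left dark pack at crop (215,240) standing clearly lower out of the charger than the right one at (330,255). So the short pack is the left one, at +y, scene pixel (287,223). Next I move over the tray, then the charger, for wrist-camera views.

Request:
drive_tool([
  [[0,0,-0.6,0,0,8,-1],[0,0,-0.6,0,0,8,-1],[0,0,-0.6,0,0,8,-1],[0,0,-0.6,0,0,8,-1],[0,0,-0.6,0,0,8,-1],[0,0,-0.6,0,0,8,-1],[0,0,-0.6,0,0,8,-1],[-1,0.4,0,0,0,0,-1],[-1,0.4,0,0,0,0,-1],[-1,0.4,0,0,0,0,-1],[-1,0.4,0,0,0,0,-1],[-1,0.4,0,0,0,0,-1]],
])

```text
clock: 1.3
tcp_pos: [0.2784, 0.5135, 0.3357]
eef_rot: [1.877, 2.519, -0.002]
force: [1.0, -0.1, 0.0]
finger_gap: 0.999
gripper_force: 0.0
```

Request:
drive_tool([
  [[-1,0.4,0,0,0,0,-1],[-1,0.4,0,0,0,0,-1],[-1,0.4,0,0,0,0,-1],[-1,0.4,0,0,0,0,-1],[-1,0.4,0,0,0,0,-1],[-1,0.4,0,0,0,0,-1],[-1,0.4,0,0,0,0,-1],[-1,0.4,0,0,0,0,-1],[-1,0.4,0,0,0,0,-1],[-1,0.4,0,0,0,0,-1],[0,0,0,0,0,0,-1],[0,0,0,0,0,0,-1]],
])

```text
clock: 2.5
tcp_pos: [0.4451, 0.3035, 0.3359]
eef_rot: [-1.879, -2.517, 0.001]
force: [-0.1, 0.5, 0.4]
finger_gap: 1.003
gripper_force: 0.0
```

```bash
python3 - <<'E'
from h import *
import pickle
p=eyes.camera_params("wrist");s=observe();im=eyes.capture("wrist");cv2.imwrite("pics/wtray.png",im[...,::-1]);pickle.dump(p,open("wtray.pkl","wb"))
print(s["clock"],s["tcp_pos"],R.from_rotvec(s["eef_rot"]).as_matrix().round(3)); print(shift([.48,-.11,.33]))
E
```

```text
2.5 [0.44507811 0.30348893 0.33593926] [[-0.284  0.959 -0.001]
 [ 0.959  0.284 -0.   ]
 [ 0.    -0.001 -1.   ]]
[-16.29271081  -3.38921325   0.22743894]
```

View pics/wtray.png

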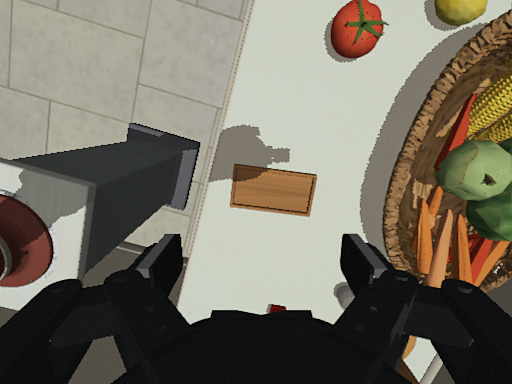

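The wrist view shows the tray, with rim corners near (234,164), (316,174), (309,215) and (231,205), and the tomato at (357,28). Now to the charger.

Request:
drive_tool([
  [[-1,-0.2,0,0,0,0,-1],[-1,-0.2,0,0,0,0,-1],[-1,-0.2,0,0,0,0,-1],[-1,-0.2,0,0,0,0,-1],[-1,-0.2,0,0,0,0,-1],[-1,-0.2,0,0,0,0,-1],[-1,-0.2,0,0,0,0,-1],[-1,-0.2,0,0,0,0,-1],[-1,-0.2,0,0,0,0,-1],[-1,-0.2,0,0,0,0,-1],[-1,-0.2,0,0,0,0,-1],[-1,-0.2,0,0,0,0,-1]],
])

```text
clock: 3.75
tcp_pos: [0.4734, 0.0001, 0.3362]
eef_rot: [-1.872, -2.522, -0.001]
force: [-0.3, -0.6, 0.2]
finger_gap: 0.997
gripper_force: 0.0
```

Request:
drive_tool([
  [[-1,-0.2,0,0,0,0,-1],[-1,-0.2,0,0,0,0,-1],[-1,-0.2,0,0,0,0,-1],[-1,-0.2,0,0,0,0,-1],[0,0,0,0,0,0,-1],[0,0,0,0,0,0,-1]],
])

```text
clock: 4.35
tcp_pos: [0.4831, -0.1011, 0.336]
eef_rot: [-1.875, -2.519, -0.001]
force: [0.4, 1.4, 0.3]
finger_gap: 1.0
gripper_force: 0.0
```

```bash
python3 - <<'E'
from h import *
import pickle
p=eyes.camera_params("wrist");s=observe();im=eyes.capture("wrist");cv2.imwrite("pics/wch.png",im[...,::-1]);pickle.dump(p,open("wch.pkl","wb"))
print(s["clock"],s["tcp_pos"])
# tray
t=pickle.load(open("wtray.pkl","rb"));a=cv2.imread("pics/wtray.png")
h=cv2.cvtColor(a,cv2.COLOR_BGR2HSV);m=cv2.inRange(h,(4,90,50),(20,255,255));m[:, :215]=0;m[:,335:]=0;m[:140]=0;m[235:]=0
c=max(cv2.findContours(m,0,2)[0],key=cv2.contourArea)
w=onz(t,c[:,0],.014)
r=cv2.minAreaRect((w[:,:2]*1000).astype(np.float32));print("tray",r)
E
```

```text
4.35 [ 0.48306773 -0.10105446  0.3360376 ]
tray ((480.4776916503906, 255.37966918945312), (148.42770385742188, 79.8527603149414), 8.957231521606445)
```

View pics/wch.png

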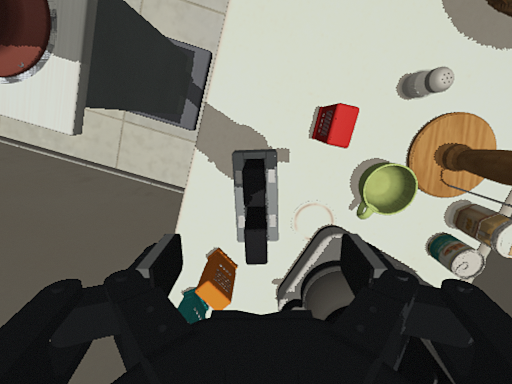

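The wrist view shows the charger's top outline near (233,151), (275,150), (278,241) and (237,240). The short pack is at about (254,185), on the +y side, and the long pack at about (257,235). I'll take an enlarged crop for exact edges.

```bash
python3 - <<'E'
from h import *
im=cv2.imread("pics/wch.png")
c=im[140:275,205:305]; c=cv2.resize(cv2.convertScaleAbs(c,alpha=1.6,beta=10),None,fx=4.4,fy=4.4,interpolation=cv2.INTER_CUBIC);cv2.imwrite("pics/crop1.png",c)
E
```

```text
(no output)
```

View pics/crop1.png

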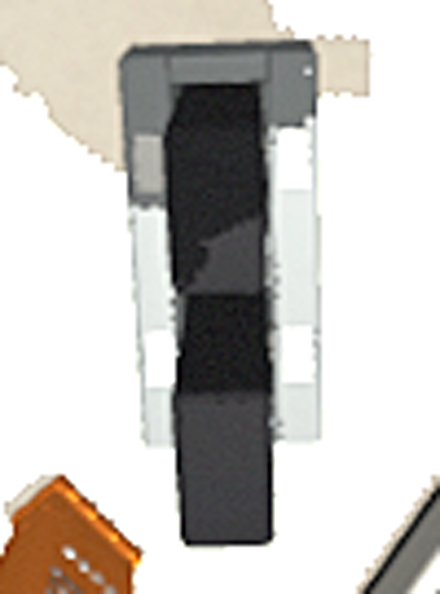

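```bash
python3 - <<'E'
from h import *
import pickle
p=pickle.load(open("wch.pkl","rb"))
f=lambda L,z:onz(p,[(x/4.4-.5+205+.11,y/4.4-.5+140+.11) for x,y in L],z)[:,:2]
L=f([(178,393),(271,393),(272,544),(182,544)],.145);print("long",L.round(4),L.mean(0), np.linalg.norm(L[0]-L[1]),np.linalg.norm(L[1]-L[2]))
S=f([(176,293),(266,293)],.125);print("short far edge",S.round(4),S.mean(0))
C=f([(145,442),(320,440),(316,50),(122,55)],.044);print("ch",C.round(4),C.mean(0),[np.linalg.norm(C[i]-C[i-1]) for i in range(4)])
for a,b in((0,3),(1,2)): d=C[b]-C[a];print("yaw",np.degrees(np.arctan2(-d[0],d[1])))
d=C[1]-C[0];print("yaw",np.degrees(np.arctan2(d[1],d[0])))
ch=C.mean(0)
for yaw in(15,16.5,18):
  y=np.radians(yaw);u=np.array([np.cos(y),np.sin(y)]);v=np.array([-u[1],u[0]])
  print(yaw,"short from long",L.mean(0)+.08*v,"from edge",S.mean(0)+.028*v,"from charger",ch+.04*v)
E
```

```text
long [[ 0.4836 -0.1793]
 [ 0.5111 -0.1711]
 [ 0.5266 -0.2209]
 [ 0.499  -0.2291]] [ 0.5050804  -0.20011329] 0.028665111068062465 0.052096816203626495
short far edge [[ 0.4749 -0.155 ]
 [ 0.5024 -0.1468]] [ 0.48869174 -0.15090501]
ch [[ 0.4828 -0.2472]
 [ 0.5507 -0.226 ]
 [ 0.5017 -0.0762]
 [ 0.4333 -0.0985]] [ 0.49215703 -0.16198234] [np.float64(0.15669843654538038), np.float64(0.07113543536726312), np.float64(0.15766394484705212), np.float64(0.07196882935198558)]
yaw 18.422469918110266
yaw 18.115277551315927
yaw 17.326286128880835
15 short from long [ 0.48437488 -0.12283922] from edge [ 0.48144481 -0.12385908] from charger [ 0.48180427 -0.12334531]
16.5 short from long [ 0.48235918 -0.12340771] from edge [ 0.48073931 -0.12405805] from charger [ 0.48079642 -0.12362955]
18 short from long [ 0.48035904 -0.12402876] from edge [ 0.48003926 -0.12427542] from charger [ 0.47979635 -0.12394008]
```

The short pack's centre is (0.480, -0.124) by three agreeing estimates, with yaw 18°. The tray is at (0.4805, 0.2554) with yaw 9°. Align and go down part way.

Request:
drive_tool([
  [[-0.4,-0.2,0,0,0,-1.5,-1],[-0.4,-0.2,0,0,0,0,-1],[0,0,1,0,0,0,-1],[0,0,1,0,0,0,-1],[0,0,1,0,0,0,-1],[0,0,1,0,0,0,-1],[0,0,1,0,0,0,-1],[0,0,0,0,0,0,-1],[0,0,0,0,0,0,-1]],
])

```text
clock: 5.3
tcp_pos: [0.4796, -0.1242, 0.2117]
eef_rot: [-1.844, -2.544, 0.0]
force: [0.3, -0.3, -0.1]
finger_gap: 0.999
gripper_force: 0.0
```

```bash
cat >> h.py <<'E'
import json
def log():
    s=observe();open("log.jsonl","a").write(json.dumps({k:np.asarray(s[k]).tolist() for k in("qpos","tcp_pos","eef_rot")})+"\n");return s
E
python3 - <<'E'
from h import *
s=log();print(s["clock"],s["tcp_pos"],R.from_rotvec(s["eef_rot"]).as_matrix().round(3),s["qpos"].round(3)); print(shift([.480,-.124,.074]))
E
```

```text
5.3 [ 0.47961332 -0.12419531  0.21168021] [[-0.311  0.95  -0.   ]
 [ 0.95   0.311  0.   ]
 [ 0.    -0.    -1.   ]] [-0.118  0.43   0.468  1.897 -0.249  0.871  0.791]
[2.32929987e-03 1.73822733e-02 5.50720763e+00]
```

Down, close, then pull straight up slowly.

Request:
drive_tool([
  [[0,0,1,0,0,0,-1],[0,0,1,0,0,0,-1],[0,0,1,0,0,0,-1],[0,0,1,0,0,0,-1],[0,0,1,0,0,0,-1],[0,0,0.5,0,0,0,-1],[0,0,0,0,0,0,1],[0,0,0,0,0,0,1],[0,0,0,0,0,0,1],[0,0,0,0,0,0,1],[0,0,0,0,0,0,1],[0,0,0,0,0,0,1]],
])

```text
clock: 6.5
tcp_pos: [0.4801, -0.1249, 0.0752]
eef_rot: [1.843, 2.541, 0.002]
force: [-0.7, 0.2, 6.2]
finger_gap: 0.366
gripper_force: 59.3
```

Request:
drive_tool([
  [[0,0,-0.2,0,0,0,1],[0,0,-0.2,0,0,0,1],[0,0,-0.2,0,0,0,1],[0,0,-0.2,0,0,0,1],[0,0,-0.3,0,0,0,1],[0,0,-0.4,0,0,0,1],[0,0,-0.5,0,0,0,1],[0,0,-0.5,0,0,0,1],[0,0,-0.5,0,0,0,1],[0,0,-0.5,0,0,0,1],[0,0,-0.5,0,0,0,1],[0,0,0,0,0,0,1]],
])

```text
clock: 7.7
tcp_pos: [0.4805, -0.1254, 0.1763]
eef_rot: [1.842, 2.539, 0.003]
force: [-0.5, -0.1, -3.1]
finger_gap: 0.368
gripper_force: 62.5
```

```bash
python3 - <<'E'
from h import *
s=log();im=eyes.capture("scene");cv2.imwrite("pics/scene1.png",cv2.resize(im[120:300,200:400,::-1],None,fx=3,fy=3));print(s["tcp_pos"],s["force"],s["qpos"].round(3))
print(shift([.56,.12,.175]))
E
```

```text
[ 0.48045589 -0.12537724  0.17630787] [-0.46293541 -0.05918512 -3.09536215] [-0.098  0.478  0.449  1.943 -0.288  0.778  0.829]
[8.31906653 6.09121085 0.01262971]
```

View pics/scene1.png

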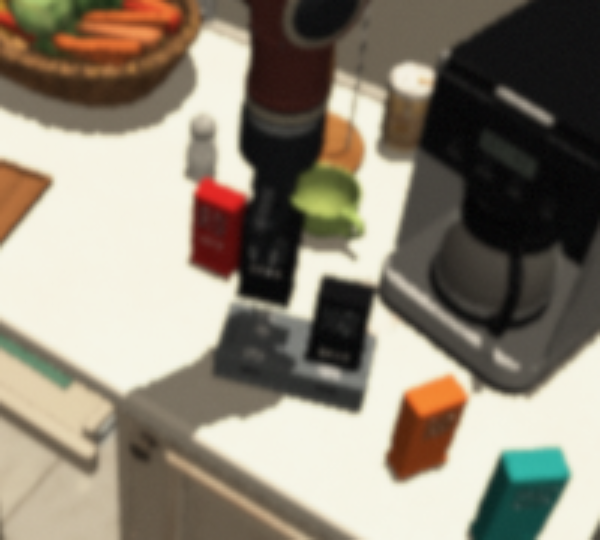

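The pack (crop 270,240) is out of the bay and the long pack (crop 343,325) stays seated. The force suggests about 0.3 kg. Now carry it to clear worktop near (0.56, 0.12), passing clear of the red one.

Request:
drive_tool([
  [[0.5,0.1,0,0,0,0,1],[1,0.3,0,0,0,0,1],[1,0.3,0,0,0,0,1],[1,0.3,0,0,0,0,1],[1,0.3,0,0,0,0,1],[1,0.3,0,0,0,0,1],[1,0.3,0,0,0,0,1],[0.5,0.3,0,0,0,0,1],[0,0,0,0,0,4.5,1],[0,0,0,0,0,4.5,1],[0.4,0.8,0,0,0,0,1],[0.4,0.8,0.5,0,0,0,1]],
])

```text
clock: 8.95
tcp_pos: [0.5148, 0.0849, 0.1622]
eef_rot: [2.039, 2.388, 0.003]
force: [0.7, -0.1, -2.4]
finger_gap: 0.366
gripper_force: 62.4
```

Request:
drive_tool([
  [[0.5,0.9,0.5,0,0,0,1],[0.5,0.9,0.5,0,0,0,1],[0,0,0.8,0,0,0,1],[0,0,0,0,0,0,1],[0,0,0,0,0,0,1]],
])

```text
clock: 9.45
tcp_pos: [0.5533, 0.116, 0.1158]
eef_rot: [-2.039, -2.389, 0.004]
force: [0.6, -0.9, -2.3]
finger_gap: 0.368
gripper_force: 62.1
```

```bash
python3 - <<'E'
from h import *
s=log();print(s["tcp_pos"],R.from_rotvec(s["eef_rot"]).as_matrix().round(3),s["force"],s["qpos"].round(3))
print(shift([.56,.12,.0653]))
E
```

```text
[0.55328332 0.11597433 0.11584527] [[-0.157  0.988 -0.002]
 [ 0.988  0.157 -0.001]
 [-0.001 -0.002 -1.   ]] [ 0.62424809 -0.89495458 -2.33059528] [-0.524  0.662  0.445  1.811 -0.393  0.76   0.286]
[0.11852755 0.29522346 2.02104545]
```

Request:
drive_tool([
  [[0,0,0.7,0,0,0,1],[0,0,0.6,0,0,0,1],[0,0,0.3,0,0,0,1],[0,0,0.2,0,0,0,1],[0,0,0.1,0,0,0,1],[0,0,0.05,0,0,0,1],[0,0,0,0,0,0,1]],
])

```text
clock: 10.15
tcp_pos: [0.5543, 0.1167, 0.068]
eef_rot: [2.038, 2.39, 0.001]
force: [-0.1, 0.2, -2.8]
finger_gap: 0.364
gripper_force: 62.3
```

Request:
drive_tool([
  [[0,0,0.06,0,0,0,1],[0,0,0.04,0,0,0,1],[0,0,0.03,0,0,0,1],[0,0,0,0,0,0,1]],
])

```text
clock: 10.55
tcp_pos: [0.5542, 0.1168, 0.0653]
eef_rot: [2.038, 2.391, 0.001]
force: [-2.6, -0.9, 5.5]
finger_gap: 0.366
gripper_force: 63.1
```

Request:
drive_tool([
  [[0,0,0,0,0,0,-1],[0,0,0,0,0,0,-1],[0,0,0,0,0,0,-1],[0,0,0,0,0,0,-1],[0,0,0,0,0,0,-1],[0,0,-0.3,0,0,0,-1],[0,0,-0.6,0,0,0,-1],[0,0,-1,0,0,0,-1],[0,0,-1,0,0,0,-1],[0,0,-1,0,0,0,-1],[0,0,-1,0,0,0,-1],[0,0,-1,0,0,0,-1]],
])

```text
clock: 11.75
tcp_pos: [0.5539, 0.1166, 0.2134]
eef_rot: [2.038, 2.39, 0.0]
force: [0.4, 0.3, -0.5]
finger_gap: 0.999
gripper_force: 0.0
```

Request:
drive_tool([
  [[0,0,-1,0,0,8.5,-1],[0,0,-1,0,0,8.5,-1],[0,0,-1,0,0,8.5,-1],[0,0,0,0,0,8.5,-1],[0,0,0,0,0,8.5,-1],[0,0,0,0,0,8.5,-1],[0,0,0,0,0,8.5,-1],[0,0,0,0,0,8.5,-1],[0,0,0,0,0,8.5,-1],[0,0,0,0,0,8.5,-1],[0,0,0,0,0,5,-1],[0,0,0,0,0,0,-1]],
])

```text
clock: 12.95
tcp_pos: [0.5538, 0.1169, 0.287]
eef_rot: [3.131, 0.25, -0.0]
force: [-0.2, 0.3, -0.2]
finger_gap: 1.001
gripper_force: 0.0
```

```bash
python3 - <<'E'
from h import *
import pickle
s=log();p=eyes.camera_params("wrist");pickle.dump(p,open("w2.pkl","wb"));im=eyes.capture("wrist");cv2.imwrite("pics/w2.png",im[...,::-1])
print(s["clock"],s["tcp_pos"],R.from_rotvec(s["eef_rot"]).as_matrix().round(3),s["qpos"].round(3))
print(proj(p,[.554,.117,.115]))
# fit kinematics
from scipy.optimize import least_squares
D=[json.loads(l) for l in open("log.jsonl")]
D.append(dict(qpos=[-1.29348697,.61594792,-.01261745,1.42492809,.00811373,1.10339555,-.04039012],tcp_pos=[.19421427,.61949232,.23010985],eef_rot=[-.47520648,-3.10508984,.00409207]))
rz=lambda a:R.from_rotvec([0,0,a]);ry=lambda a:R.from_rotvec([0,a,0])
best=None
import itertools
for sg in itertools.product([1,-1],repeat=4):
  def rot(q): return rz(sg[0]*-q[0]), ry(q[1]), rz(sg[1]*q[2]), ry(q[3]), rz(sg[2]*q[4]), ry(q[5]), rz(sg[3]*q[6])
  def e(off):
    o=[]
    for d in D:
      a=R.identity()
      for r in rot(d["qpos"]): a=a*r
      o.append((a*rz(off)).inv()*R.from_rotvec(d["eef_rot"]))
    return np.array([x.magnitude() for x in o])
  for off in(0,np.pi/2,np.pi,-np.pi/2):
    m=e(off).max()
    if best is None or m<best[0]: best=(m,sg,off)
print(best)
E
```

```text
12.95 [0.55382917 0.11690055 0.28699023] [[ 0.987  0.158 -0.   ]
 [ 0.158 -0.987 -0.   ]
 [-0.     0.    -1.   ]] [-0.828  0.59   0.993  1.607 -0.517  1.231 -1.147]
[[261.6323384  176.41094302]]
(np.float64(4.112826263654195e-09), (1, -1, -1, -1), 1.5707963267948966)
```

View pics/w2.png

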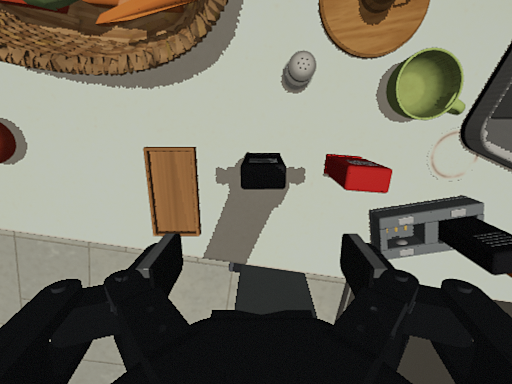

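The pack stands upright at (263,170), with the tray at (173,191) and the red one at (357,173), which leaves room for the fingers. Next I measure the pack, fit the arm's link lengths from logged poses, and check that a tilted edge grasp is reachable.

```bash
cat > kin.py <<'E'
from h import *
from scipy.optimize import least_squares
rz=lambda a:R.from_rotvec([0,0,a]);ry=lambda a:R.from_rotvec([0,a,0])
def chain(q):
    a=rz(-q[0])*ry(q[1])*rz(-q[2]);b=a*ry(q[3])*rz(-q[4]);c=b*ry(q[5]);return a,b,c,c*rz(-q[6])*rz(np.pi/2)
def A(q):
    a,b,c,_=chain(q);return np.column_stack([[0,0,1],a.apply([1,0,0]),a.apply([0,0,1]),b.apply([1,0,0]),b.apply([0,0,1]),c.apply([1,0,0]),c.apply([0,0,1])])
D=[json.loads(l) for l in open("log.jsonl")]
M=np.vstack([A(d["qpos"]) for d in D]);y=np.hstack([d["tcp_pos"] for d in D])
par,res,rk,sv=np.linalg.lstsq(M,y,rcond=None)
lo=np.array([-3.12,-.3,-1.34,.26,-1.36,.01,-2.84]);hi=np.array([3.12,2.06,1.32,2.42,4.5,1.98,2.84])
def ik(pos,rot,q0):
    f=lambda q:np.r_[(A(q)@par-pos)*10,(chain(q)[3].inv()*rot).as_rotvec()*3,.003*(q-q0)]
    s=least_squares(f,np.clip(q0,lo+.02,hi-.02),bounds=(lo,hi));return s.x,np.linalg.norm(A(s.x)@par-pos),(chain(s.x)[3].inv()*rot).magnitude()
E
python3 - <<'E'
from kin import *
import pickle
print(par.round(4),rk,np.abs(M@par-y).max())
p=pickle.load(open("w2.pkl","rb"));im=cv2.imread("pics/w2.png")
m=(im[140:200,225:305].max(2)<60).astype(np.uint8)
for r in(20,30,40,46): c=np.flatnonzero(m[r]);print(r+140,c.min()+225,c.max()+225)
print("rows",[ (np.flatnonzero(m[:,c]).min()+140,np.flatnonzero(m[:,c]).max()+140) for c in(20,38,55)])
s=observe();q=s["qpos"];yaw=np.radians(9);fw=np.array([np.cos(yaw),np.sin(yaw),0]);up=np.array([0,0,1.])
R0=R.from_matrix(np.column_stack([fw,[fw[1],-fw[0],0],[0,0,-1]]))
for al in(20,30,40,50):
  a=np.radians(al);Rp=R0*ry(np.pi/2-a);Rq=R0*ry(-a)
  d=.018-.011*np.sin(a)
  off=.007
  tp=np.array([.554,.117,.0575])+fw*(d-.016)+off*Rp.apply([0,0,1])
  tq=np.array([.4805,.2554,.036-d])+off*Rq.apply([0,0,1])
  for n,t,r in(("pre",tp-.1*Rp.apply([0,0,1])+up*.1,Rp),("pick",tp,Rp),("place",tq,Rq)):
    x,e,g=ik(t,r,q); print(al,n,t.round(4),x.round(2),round(e,4),round(g,3))
E
```

```text
[-0.0416 -0.0547  0.5146 -0.0118  0.3942 -0.0484 -0.0059] 7 0.006441304569965223
160 243 281
170 241 285
180 241 285
186 241 284
rows [(np.int64(155), np.int64(188)), (np.int64(153), np.int64(188)), (np.int64(157), np.int64(188))]
20 pre [0.4659 0.1031 0.1893] [-0.6   0.47  0.4   1.73 -1.36  0.01 -0.41] 0.0585 0.246
20 pick [0.5588 0.1178 0.0551] [-0.45  0.8   0.27  1.51 -1.36  0.01 -0.43] 0.0851 0.368
20 place [0.4781 0.255  0.0152] [-1.02  0.9   0.76  1.9  -0.76  1.06 -1.23] 0.0 0.0
30 pre [0.471  0.1039 0.204 ] [-0.57  0.47  0.35  1.77 -1.36  0.01 -0.39] 0.0272 0.113
30 pick [0.5565 0.1174 0.054 ] [-0.43  0.79  0.22  1.58 -1.36  0.01 -0.41] 0.0608 0.262
30 place [0.477  0.2549 0.0174] [-1.01  0.88  0.76  1.9  -0.67  1.24 -1.26] 0.0 0.0
40 pre [0.4786 0.1051 0.2173] [-0.66  0.5   0.49  1.79 -1.36  0.1  -0.43] 0.0 0.0
40 pick [0.5543 0.117  0.053 ] [-0.42  0.79  0.19  1.65 -1.36  0.01 -0.39] 0.0366 0.156
40 place [0.4761 0.2547 0.0197] [-1.    0.86  0.76  1.89 -0.6   1.42 -1.29] 0.0 0.0
50 pre [0.4886 0.1066 0.2287] [-0.81  0.55  0.78  1.81 -1.07  0.36 -0.75] 0.0 0.0
50 pick [0.5521 0.1167 0.0521] [-0.41  0.8   0.16  1.71 -1.36  0.01 -0.39] 0.0122 0.051
50 place [0.4752 0.2546 0.0219] [-0.99  0.84  0.75  1.87 -0.54  1.6  -1.31] 0.0 0.0
```

The length fit is degenerate because every logged pose points straight down. I'll tilt in free air to gather better data.

Request:
drive_tool([
  [[-0.4,0,0,0,8.5,0,-1],[-0.4,0,0,0,8.5,0,-1],[-0.4,0,0,0,8.5,0,-1],[0,0,0,0,0,0,-1],[0,0,0,0,0,0,-1]],
])

```text
clock: 13.5
tcp_pos: [0.5263, 0.1134, 0.283]
eef_rot: [-3.028, -0.244, -0.644]
force: [0.4, 0.1, 0.8]
finger_gap: 0.999
gripper_force: 0.0
```

```bash
python3 -c "
from h import *
s=log();print(s['tcp_pos'],s['qpos'].round(3))"
```

```text
[0.52625256 0.11335205 0.28303667] [-1.05   0.345  1.038  2.034 -0.619  0.577 -1.046]
```

Request:
drive_tool([
  [[-0.4,0,-0.5,0,8.5,0,-1],[-0.4,0,-0.5,0,8.5,0,-1],[0,0,-0.5,0,0,0,-1],[0,0,0,0,0,0,-1],[0,0,0,0,0,0,-1]],
])

```text
clock: 14.0
tcp_pos: [0.5008, 0.1107, 0.3042]
eef_rot: [-2.902, -0.236, -1.008]
force: [0.3, 0.5, -0.1]
finger_gap: 1.0
gripper_force: 0.0
```

```bash
python3 - <<'E'
from h import *
s=log();print(s['tcp_pos'],s['qpos'].round(3),R.from_rotvec(s["eef_rot"]).as_matrix().round(3))
import kin
from kin import *
print(len(D),par.round(4),np.abs(M@par-y).max(),kin.rk)
def A2(q):
    a,b,c,_=chain(q);return np.column_stack([[0,0,1]]+[r.apply(v) for r in(rz(-q[0]),a,b,c) for v in([1,0,0],[0,1,0],[0,0,1])]+[chain(q)[3].apply(v) for v in([1,0,0],[0,1,0])])
M=np.vstack([A2(d["qpos"]) for d in D]);z,_,rk,sv=np.linalg.lstsq(M,y,rcond=1e-3);print(z.round(4),rk,np.abs(M@z-y).max())
E
```

```text
[0.50081991 0.11069124 0.30419187] [-1.193  0.155  1.024  2.257 -0.671  0.165 -1.001] [[ 0.774  0.164  0.611]
 [ 0.124 -0.986  0.107]
 [ 0.62  -0.007 -0.784]]
6 [ 0.2879 -0.0085  0.5135 -0.0039  0.3855 -0.0173  0.303 ] 0.00856607770688339 7
[ 1.278e-01 -0.000e+00 -1.220e-02  1.278e-01 -0.000e+00 -9.300e-03
  5.502e-01  0.000e+00 -2.000e-04  3.722e-01 -0.000e+00 -2.000e-04
  3.059e-01 -0.000e+00  0.000e+00] 13 4.440892098500626e-16
```

```bash
cat >> kin.py <<'E'
def A(q):
    a,b,c,e=chain(q);return np.column_stack([[0,0,1]]+[r.apply(v) for r in(rz(-q[0]),a,b,c) for v in([1,0,0],[0,1,0],[0,0,1])]+[e.apply(v) for v in([1,0,0],[0,1,0])])
M=np.vstack([A(d["qpos"]) for d in D]);par=np.linalg.lstsq(M,y,rcond=1e-3)[0]
yaw=np.radians(9);fw=np.array([np.cos(yaw),np.sin(yaw),0]);up=np.array([0,0,1.])
R0=R.from_matrix(np.column_stack([fw,[fw[1],-fw[0],0],[0,0,-1]]))
E
python3 - <<'E'
from kin import *
q=np.array([-.6,.6,.4,1.8,-.4,.8,-1.2])
def mx(pos,sgn):
  best=None
  for t in range(0,80,5):
    ok=False
    for q0 in(q,q*[1,1,-1,1,-1,1,1],[-.3,.9,0,1.5,0,.5,-1.5]):
      x,e,g=ik(pos,R0*ry(sgn*np.radians(t)),np.array(q0))
      if e<.001 and g<.01: ok=True;best=(t,x.round(2));break
    if not ok:break
  return best
for pos in([.554,.117,.055],[.554,.117,.09],[.60,.09,.07],[.48,.255,.02],[.48,.255,.05]):
  print(pos,"fwd",mx(pos,1),"back",mx(pos,-1))
E
```

```text
[0.554, 0.117, 0.055] fwd (20, array([-0.32,  0.65,  0.08,  2.14, -1.36,  0.01, -0.32])) back (55, array([-0.37,  1.24,  0.41,  1.  , -0.3 ,  1.93, -1.39]))
[0.554, 0.117, 0.09] fwd (20, array([-0.37,  0.59,  0.15,  2.12, -0.5 ,  0.1 , -1.19])) back (55, array([-0.38,  1.2 ,  0.42,  1.  , -0.29,  1.97, -1.39]))
[0.6, 0.09, 0.07] fwd (20, array([-0.26,  0.66,  0.11,  2.03, -0.48,  0.12, -1.13])) back (50, array([-0.32,  1.24,  0.43,  0.87, -0.29,  1.96, -1.37]))
[0.48, 0.255, 0.02] fwd (15, array([-0.74,  0.73,  0.22,  2.14, -0.62,  0.06, -1.39])) back (65, array([-0.47,  1.32,  0.17,  0.99, -0.34,  1.98, -1.67]))
[0.48, 0.255, 0.05] fwd (15, array([-0.8 ,  0.68,  0.31,  2.12, -0.62,  0.15, -1.38])) back (65, array([-0.39,  1.27, -0.04,  1.  , -0.22,  1.98, -1.8 ]))
```

Plain forward tilt is limited by joint 6. The pick azimuth is free, though, so I scan it with many IK seeds, including joint 5 near π.

```bash
cat > scan.py <<'E'
from kin import *
from concurrent.futures import ProcessPoolExecutor
def Rt(az,t,flip=0): # tool z tilted t from down toward azimuth az; y horizontal
    c,s=np.cos(az),np.sin(az);b=R.from_matrix(np.column_stack([[c,s,0],[s,-c,0],[0,0,-1]]))
    return b*ry(t)*rz(np.pi*flip)
def job(a):
    az,t,fl,pos=a;rng=np.random.default_rng(0);best=None
    for k in range(14):
        q0=lo+(hi-lo)*rng.uniform(.1,.9,7);q0[0]=-np.arctan2(pos[1],pos[0])+rng.uniform(-.6,.6);q0[2]=rng.uniform(-.8,.8);q0[1]=rng.uniform(0,1.2)
        x,e,g=ik(pos,Rt(np.radians(az),np.radians(t),fl),q0)
        if e<.002 and g<.02:
            m=np.min(np.r_[x-lo,hi-x])
            if best is None or m>best[0]: best=(round(m,2),x.round(2))
    return a,best
if __name__=="__main__":
    J=[(az,t,fl,(.54,.11,.06)) for t in(40,50,60) for az in range(-171,189,30) for fl in(0,1)]
    with ProcessPoolExecutor() as ex:
        for a,b in ex.map(job,J):
            if b and b[0]>.05: print(a[:3],b)
E
time timeout 500 python3 scan.py
```

```text
(-171, 40, 0) (np.float64(0.44), array([-0.26,  1.02,  0.09,  1.28, -0.1 ,  1.54,  1.58]))
(-171, 40, 1) (np.float64(0.44), array([-0.2 ,  1.02, -0.03,  1.28, -0.02,  1.54, -1.64]))
(-141, 40, 0) (np.float64(0.52), array([-0.4 ,  1.  ,  0.09,  1.34,  0.15,  1.46,  1.86]))
(-141, 40, 1) (np.float64(0.53), array([-0.57,  1.04,  0.44,  1.35, -0.08,  1.45, -1.06]))
(-111, 40, 0) (np.float64(0.73), array([-0.52,  0.93,  0.07,  1.53,  0.41,  1.25,  2.07]))
(-111, 40, 1) (np.float64(0.8), array([-0.7 ,  0.97,  0.42,  1.53,  0.17,  1.18, -0.84]))
(-81, 40, 0) (np.float64(0.64), array([-0.25,  0.91, -0.55,  1.78,  1.06,  1.31,  1.89]))
(-81, 40, 1) (np.float64(0.64), array([-0.34,  0.88, -0.4 ,  1.78,  0.99,  1.21, -1.2 ]))
(-51, 40, 0) (np.float64(0.36), array([-0.1 ,  0.93, -0.81,  2.06,  1.5 ,  1.33,  1.93]))
(-51, 40, 1) (np.float64(0.36), array([-0.08,  0.94, -0.85,  2.06,  1.5 ,  1.36, -1.21]))
(-21, 40, 0) (np.float64(0.11), array([-0.04,  0.86, -0.74,  2.31,  1.94,  1.12,  2.03]))
(-21, 40, 1) (np.float64(0.11), array([ 0.01,  0.89, -0.83,  2.31,  1.93,  1.19, -1.08]))
(39, 40, 0) (np
[... 3281 characters left out ...]
8,  2.13,  0.94,  0.09, -0.92]))
(69, 60, 1) (np.float64(0.09), array([ 0.96,  1.39, -1.25,  2.13,  1.24,  0.17,  1.94]))
(99, 60, 0) (np.float64(0.35), array([ 0.76,  1.24, -0.99,  1.75, -0.11,  0.78,  0.36]))
(99, 60, 1) (np.float64(0.57), array([ 0.45,  1.02, -0.38,  1.76, -0.79,  1.  , -2.16]))
(129, 60, 0) (np.float64(0.62), array([ 0.42,  1.19, -0.66,  1.39, -0.21,  1.36,  0.71]))
(129, 60, 1) (np.float64(0.55), array([ 0.27,  1.11, -0.34,  1.39, -0.45,  1.43, -2.21]))
(159, 60, 0) (np.float64(0.2), array([ 0.16,  1.24, -0.51,  1.1 , -0.06,  1.78,  0.96]))
(159, 60, 1) (np.float64(0.2), array([ 0.19,  1.25, -0.59,  1.1 , -0.01,  1.78, -2.23]))
real	1m13.746s
user	4m43.653s
sys	0m0.417s
```

Sideways tilts with the tool pointing toward az -81° have large joint margins. Plan:
1. Regrip the pack by its edges with the tool vertical, turn it 90° and set it down again.
2. Grip it tilted 60° from the +y side, lift, and pitch -90°.
3. Yaw +90° and place.

I untilt now and check the path with a local IK.

Request:
drive_tool([
  [[0,0,0.4,0,-8.5,0,-1],[0,0,0.4,0,-8.5,0,-1],[0.5,0,0,0,-8.5,0,-1],[0.5,0,0,0,-8.5,0,-1],[0.5,0,0,0,-4.5,0,-1],[0,0,0,0,0,0,-1],[0,0,0,0,0,0,-1]],
])

```text
clock: 14.7
tcp_pos: [0.5438, 0.1181, 0.2953]
eef_rot: [-3.118, -0.26, -0.093]
force: [0.1, 0.5, -0.4]
finger_gap: 1.0
gripper_force: 0.0
```

```bash
cat > path.py <<'E'
from kin import *
from scan import Rt
import pickle
p=pickle.load(open("w2.pkl","rb"))
e=onz(p,[(244,188.5),(263,188.5),(283,188.5)],.115);print("near top edge",e.round(4),"ctr",e[1]+.016*fw)
e=onz(p,[(240.5,180),(285.5,180)],.115);print("sides",e.round(4),e.mean(0))
s=log();q=s["qpos"];print(s["tcp_pos"],R.from_rotvec(s["eef_rot"]).as_matrix().round(3),q.round(2))
a=np.radians(-81);P=np.array([.554,.117,.06]);T=np.array([.478,.255,.03]);rad=np.radians
key=[(P+up*.2,R0),(P,R0),(P+up*.1,R0),(P+up*.1,Rt(a,0,1)),(P+up*.2,Rt(a,0,1)),(P+np.array([-.02,.1,.15]),Rt(a,rad(60),1)),(P,Rt(a,rad(60),1)),(P+up*.12,Rt(a,rad(60),1)),(P+up*.14,Rt(a,rad(15),1)),(P+up*.14,Rt(a,rad(-30),1)),(P+np.array([-.05,.07,.12]),Rt(a+rad(45),rad(-30),1)),(T+up*.1,Rt(rad(9),rad(-30),1)),(T,Rt(rad(9),rad(-30),1))]
from scipy.spatial.transform import Slerp
c0,r0=s["tcp_pos"],R.from_rotvec(s["eef_rot"])
for k,(c,r) in enumerate(key):
  sl=Slerp([0,1],R.concatenate([r0,r]));E=0
  for u in np.linspace(.1,1,10):
    q,e,g=ik(c0+(c-c0)*u,sl(u),q);E=max(E,e,g)
  print(k,q.round(2),"err",round(E,4),"margin",np.min(np.r_[q-lo,hi-q]).round(2));c0,r0=c,r
E
python3 path.py
```

```text
near top edge [[0.5357 0.1359 0.115 ]
 [0.5393 0.113  0.115 ]
 [0.5432 0.0888 0.115 ]] ctr [0.5551466  0.11545642 0.115     ]
sides [[0.5456 0.1416 0.115 ]
 [0.5542 0.0877 0.115 ]] [0.54987077 0.11465657 0.115     ]
[0.54376027 0.11808659 0.29534602] [[ 0.984  0.166  0.058]
 [ 0.165 -0.986  0.017]
 [ 0.06  -0.007 -0.998]] [-0.89  0.55  1.05  1.67 -0.54  1.17 -1.11]
0 [-0.84  0.63  1.01  1.65 -0.57  1.19 -1.1 ] err 0.0 margin 0.31
1 [-0.71  0.85  0.79  1.85 -0.84  0.81 -0.88] err 0.0 margin 0.52
2 [-0.78  0.73  0.92  1.78 -0.69  0.99 -1.  ] err 0.0 margin 0.4
3 [-0.55  0.6   0.48  1.77 -0.35  0.85  0.25] err 0.0 margin 0.65
4 [-0.59  0.5   0.53  1.64 -0.28  1.08  0.18] err 0.0 margin 0.78
5 [-1.23  1.02  0.88  1.49  0.25  1.31 -0.46] err 0.0 margin 0.44
6 [-1.11  1.2   0.83  1.67  0.23  0.94 -0.55] err 0.0 margin 0.49
7 [-1.14  1.03  0.9   1.66  0.3   1.06 -0.45] err 0.0 margin 0.42
8 [-0.75  0.6   0.59  1.71 -0.07  0.93 -0.04] err 0.0 margin 0.71
9 [-0.09  0.59  0.18  1.73 -0.7   1.08  0.64] err 0.0 margin 0.66
10 [-0.21  0.68  0.04  1.58 -0.41  1.29  0.97] err 0.0 margin 0.69
11 [-0.4   0.82 -0.09  1.44 -0.1   1.38  1.29] err 0.0 margin 0.6
12 [-0.4   0.95 -0.09  1.49 -0.09  1.21  1.31] err 0.0 margin 0.77
```

The path is feasible throughout with margins of at least 0.3. Go down to the pack for the vertical edge grip.

Request:
drive_tool([
  [[0,0,0,0,-3.4,0.5,-1],[0.4,0.2,0,0.4,0,0,-1],[0,0,1,0,0,0,-1],[0,0,1,0,0,0,-1],[0,0,1,0,0,0,-1],[0,0,1,0,0,0,-1],[0,0,1,0,0,0,-1],[0,0,0.6,0,0,0,-1],[0,0,0,0,0,0,-1],[0,0,0,0,0,0,-1]],
])

```text
clock: 15.7
tcp_pos: [0.5527, 0.1175, 0.1567]
eef_rot: [-3.115, -0.246, -0.001]
force: [0.6, -0.2, 0.3]
finger_gap: 1.0
gripper_force: 0.0
```

```bash
cat > st.py <<'E'
import sys
from h import *
from scan import Rt
s=log();r=R.from_rotvec(s["eef_rot"])
tgt=np.array([float(v) for v in sys.argv[1:4]])
print(s["clock"],s["tcp_pos"].round(4),s["qpos"].round(2),s["force"].round(1));print("shift",r.inv().apply(tgt-s["tcp_pos"])/.025)
if len(sys.argv)>4: print("turn",np.degrees((r.inv()*Rt(np.radians(float(sys.argv[4])),np.radians(float(sys.argv[5])),int(sys.argv[6]))).as_rotvec()))
E
python3 st.py .5547 .1155 .066 9 0 0
```

```text
15.7 [0.5527 0.1175 0.1567] [-0.77  0.73  0.91  1.79 -0.71  0.99 -0.98] [ 0.6 -0.2  0.3]
shift [0.05836421 0.15131632 3.6249942 ]
turn [-0.95430427 -0.09781394  0.04330502]
```

Request:
drive_tool([
  [[0.06,0.15,0,-0.95,0,0,-1],[0,0,0.9,0,0,0,-1],[0,0,0.9,0,0,0,-1],[0,0,0.9,0,0,0,-1],[0,0,0.9,0,0,0,-1],[0,0,0,0,0,0,-1],[0,0,0,0,0,0,1],[0,0,0,0,0,0,1],[0,0,0,0,0,0,1],[0,0,0,0,0,0,1],[0,0,0,0,0,0,1]],
])

```text
clock: 16.8
tcp_pos: [0.5558, 0.1144, 0.0676]
eef_rot: [-3.131, -0.248, -0.006]
force: [-1.1, 0.4, 6.7]
finger_gap: 0.65
gripper_force: 64.1
```

```bash
python3 st.py .5547 .1155 .066 9 0 0
```

```text
16.8 [0.5558 0.1144 0.0676] [-0.71  0.84  0.81  1.85 -0.83  0.82 -0.88] [-1.1  0.4  6.7]
shift [-0.03767942 -0.05176341  0.06432211]
turn [-0.03246502 -0.22770683  0.0651914 ]
```

Request:
drive_tool([
  [[0,0,-0.4,0,0,0,1],[0,0,-0.6,0,0,-8,1],[0,0,0,0,0,-8.2,1],[0,0,0,0,0,-8.2,1],[0,0,0,0,0,-8.2,1],[0,0,0,0,0,-8.2,1],[0,0,0,0,0,-8.2,1],[0,0,0,0,0,-8.2,1],[0,0,0,0,0,-8.2,1],[0,0,0,0,0,-8.2,1],[0,0,0,0,0,-8.2,1],[0,0,0,0,0,-8.2,1]],
])

```text
clock: 18.0
tcp_pos: [0.5539, 0.1138, 0.0909]
eef_rot: [-2.033, -2.395, 0.001]
force: [-0.7, -0.2, -2.9]
finger_gap: 0.648
gripper_force: 64.1
```

Request:
drive_tool([
  [[0,0,0,0,0,0,1],[0,0,0,0,0,0,1]],
])

```text
clock: 18.2
tcp_pos: [0.5541, 0.1139, 0.0908]
eef_rot: [-2.043, -2.386, 0.0]
force: [-0.3, 0.1, -2.4]
finger_gap: 0.647
gripper_force: 64.1
```

```bash
python3 st.py .5547 .1155 .0676 -81 0 1
```

```text
18.2 [0.5541 0.1139 0.0908] [-0.5   0.69  0.41  1.83 -0.41  0.7   0.3 ] [-0.3  0.1 -2.4]
shift [0.05838698 0.03194192 0.92965666]
turn [-0.009406   -0.01077172 -0.14872455]
```

Request:
drive_tool([
  [[0,0,0.4,0,0,0,1],[0,0,0.3,0,0,0,1],[0,0,0.1,0,0,0,1],[0,0,0.06,0,0,0,1],[0,0,0.04,0,0,0,1],[0,0,0,0,0,0,1]],
])

```text
clock: 18.8
tcp_pos: [0.5545, 0.1142, 0.0682]
eef_rot: [-2.04, -2.39, -0.001]
force: [-0.4, -0.2, -2.4]
finger_gap: 0.65
gripper_force: 64.1
```

Request:
drive_tool([
  [[0,0,0.04,0,0,0,1],[0,0,0.03,0,0,0,1],[0,0,0,0,0,0,1]],
])

```text
clock: 19.1
tcp_pos: [0.5547, 0.1142, 0.0676]
eef_rot: [2.04, 2.389, 0.002]
force: [-2.0, -0.2, 6.1]
finger_gap: 0.652
gripper_force: 64.8
```

Request:
drive_tool([
  [[0,0,0,0,0,0,-1],[0,0,0,0,0,0,-1],[0,0,0,0,0,0,-1],[0,0,0,0,0,0,-1],[0,0,-0.4,0,0,0,-1],[0,0,-1,0,0,0,-1],[0,0,-1,0,0,0,-1],[0,0,-1,0,0,0,-1],[0,0,-1,0,0,0,-1],[0,0,-1,0,0,0,-1]],
])

```text
clock: 20.1
tcp_pos: [0.5543, 0.1141, 0.2032]
eef_rot: [2.039, 2.389, 0.001]
force: [0.1, -0.8, -0.9]
finger_gap: 1.0
gripper_force: 0.0
```

Request:
drive_tool([
  [[1,0,0,0,-8.5,0,-1],[1,0,-0.2,0,-8.5,0,-1],[1,0,-0.3,0,-8.5,0,-1],[1,0,-0.5,0,-8.5,0,-1],[0,0,0,0,-8.5,0,-1],[0,0,0,0,-8.5,0,-1],[0,0,0,0,-8.5,0,-1],[0,0,0,0,0,0,-1],[0,0,0,0,0,0,-1]],
])

```text
clock: 21.0
tcp_pos: [0.5379, 0.2175, 0.2031]
eef_rot: [1.441, 1.689, -0.823]
force: [0.4, 0.0, 1.6]
finger_gap: 1.002
gripper_force: 0.0
```

```bash
python3 st.py .5418 .2 .107 -81 60 1; python3 - <<'E'
from h import *
import pickle
p=eyes.camera_params("wrist");im=eyes.capture("wrist");cv2.imwrite("pics/w3.png",im[...,::-1]);pickle.dump(p,open("w3.pkl","wb"))
n=np.array([-.156,.988,0]);f=np.array([.988,.156,0]);P=np.array([.5547,.1142,0])
print(proj(p,[P+n*a*.016+f*b*.028+[0,0,.115] for a in(1,-1) for b in(1,-1)]).round(1))
E
```

```text
21.0 [0.5379 0.2175 0.2031] [-1.22  1.03  0.88  1.48  0.24  1.3  -0.45] [0.4 0.  1.6]
shift [2.94716199 0.04420315 2.57226874]
turn [ 0.06326986 -0.5496246   0.03457675]
[[290.1 157.9]
 [234.  158. ]
 [287.  169. ]
 [236.8 169.1]]
```

View pics/w3.png

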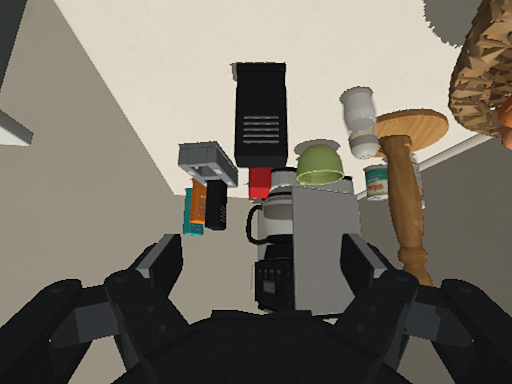

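The pack stands with its broad face toward the tool. Its top edge is at columns 234–288 and rows 158–167, as predicted to within about 1 px. I move to the pre-grasp point.

Request:
drive_tool([
  [[0.7,0,0.6,0,-0.5,0,-1],[0.7,0,0.6,0,0,0,-1],[0.8,0,0.6,0,0,0,-1],[0.8,0,0.8,0,0,0,-1],[0,0,0,0,0,0,-1],[0,0,0,0,0,0,-1]],
])

```text
clock: 21.65
tcp_pos: [0.542, 0.1979, 0.1087]
eef_rot: [1.44, 1.68, -0.825]
force: [0.1, 0.2, 1.2]
finger_gap: 1.0
gripper_force: 0.0
```

```bash
python3 st.py .5551 .1116 .054 -81 60 1
```

```text
21.65 [0.542  0.1979 0.1087] [-1.19  1.15  0.84  1.54  0.19  1.15 -0.52] [0.1 0.2 1.2]
shift [ 0.13786475 -0.0232955   4.11833797]
turn [ 0.00474568 -0.1287348  -0.23631728]
```

Request:
drive_tool([
  [[0.14,0,0.7,0,0,0,-1],[0,0,0.8,0,0,0,-1],[0,0,0.8,0,0,0,-1],[0,0,0.8,0,0,0,-1],[0,0,0.6,0,0,0,-1],[0,0,0.4,0,0,0,-1],[0,0,0,0,0,0,-1],[0,0,0,0,0,0,-1]],
])

```text
clock: 22.45
tcp_pos: [0.5554, 0.114, 0.0525]
eef_rot: [1.437, 1.682, -0.825]
force: [1.0, -0.1, -0.4]
finger_gap: 0.998
gripper_force: 0.0
```

```bash
python3 st.py .5551 .1116 .054 -81 60 1
```

```text
22.45 [0.5554 0.114  0.0525] [-1.11  1.22  0.84  1.67  0.21  0.92 -0.55] [ 1.  -0.1 -0.4]
shift [-0.09986465 -0.02799952  0.04931715]
turn [ 0.14306557 -0.10734779 -0.07833671]
```

Request:
drive_tool([
  [[-0.06,0,0.08,0,0,0,-1],[0,0,0,0,0,0,-1],[0,0,0,0,0,0,1],[0,0,0,0,0,0,1],[0,0,0,0,0,0,1],[0,0,0,0,0,0,1],[0,0,0,0,0,0,1],[0,0,0,0,0,0,1]],
])

```text
clock: 23.25
tcp_pos: [0.555, 0.111, 0.0519]
eef_rot: [1.435, 1.682, -0.828]
force: [-1.4, 2.2, 3.0]
finger_gap: 0.635
gripper_force: 64.9
```

```bash
python3 st.py .5551 .1116 .054 -81 60 1
```

```text
23.25 [0.555  0.111  0.0519] [-1.11  1.22  0.84  1.68  0.21  0.91 -0.55] [-1.4  2.2  3. ]
shift [-0.06141219  0.0060963  -0.0619742 ]
turn [ 0.07037195 -0.01281477  0.00972994]
```

Request:
drive_tool([
  [[-0.3,0,-0.2,0,0,0,1],[-0.6,0,-0.3,0,0,0,1],[-0.8,0,-0.5,0,0,0,1],[-0.8,0,-0.5,0,0,0,1],[-0.8,0,-0.5,0,0,0,1],[-0.8,0,-0.5,0,0,0,1],[0,0,0,0,4,0,1],[0,0,0,0,8,0,1],[0,0,0,0,8,0,1],[0,0,0,0,8,0,1],[0,0,0,0,8,0,1],[0,0,0,0,8,0,1]],
])

```text
clock: 24.45
tcp_pos: [0.5541, 0.1125, 0.1735]
eef_rot: [1.897, 2.221, -0.259]
force: [0.2, 0.3, -3.3]
finger_gap: 0.64
gripper_force: 64.4
```

Request:
drive_tool([
  [[0,0,0,0,8,0,1],[0,0,0,0,8,0,1],[0,0,0,0,8,0,1],[0,0,0,0,8,0,1],[0,0,0,0,8,0,1],[0,0,0,0,6,0,1],[0,0,0,0,0,0,1],[0,0,0,0,0,0,1]],
])

```text
clock: 25.25
tcp_pos: [0.554, 0.1121, 0.1715]
eef_rot: [-1.759, -2.057, -0.468]
force: [-0.4, 0.3, -2.7]
finger_gap: 0.642
gripper_force: 64.4
```

```bash
python3 st.py .52 .17 .17 -81 -30 1; python3 - <<'E'
from h import *
im=eyes.capture("scene");cv2.imwrite("pics/scene2.png",cv2.resize(im[80:280,130:370,::-1],None,fx=3,fy=3))
E
```

```text
25.25 [0.554  0.1121 0.1715] [-0.02  0.62  0.08  1.75 -0.68  1.01  0.64] [-0.4  0.3 -2.7]
shift [ 2.13856966 -0.98117202  1.29900539]
turn [-0.03243666  0.13821525 -0.05703353]
```

View pics/scene2.png

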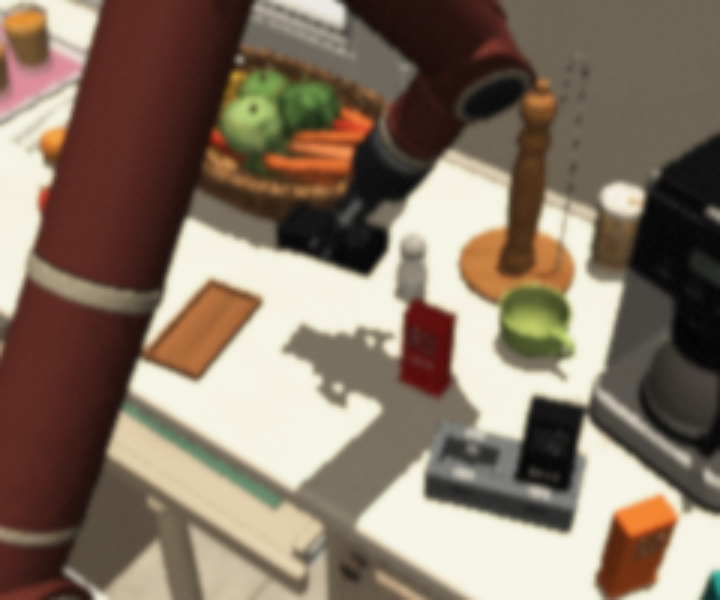

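The pack is held horizontally by its narrow edges (crop 335,240), and the long pack is still seated. Yaw +90° about the vertical.

Request:
drive_tool([
  [[0,0,0,4.1,0,-7.1,1],[0,0,0,4.1,0,-7.1,1],[0,0,0,4.1,0,-7.1,1],[0,0,0,4.1,0,-7.1,1],[0,0,0,4.1,0,-7.1,1],[0,0,0,4.1,0,-7.1,1],[0,0,0,4.1,0,-7.1,1],[0,0,0,4.1,0,-7.1,1],[0,0,0,4.1,0,-7.1,1],[0,0,0,4.1,0,-7.1,1],[0,0,0,4.1,0,-7.1,1],[0,0,0,0,0,0,1]],
])

```text
clock: 26.5
tcp_pos: [0.5535, 0.1201, 0.1722]
eef_rot: [0.225, -2.611, 0.055]
force: [0.2, 0.5, -3.2]
finger_gap: 0.635
gripper_force: 64.6
```

```bash
python3 st.py .475 .2545 .1 9 -30 1
```

```text
26.5 [0.5535 0.1201 0.1722] [-0.17  0.82 -0.13  1.3   0.04  1.54  1.45] [ 0.2  0.5 -3.2]
shift [0.44036291 5.82057135 3.60925687]
turn [-0.21835512  0.11819573  0.78587597]
```

Request:
drive_tool([
  [[0.1,0.9,0.4,0,0,0.8,1],[0.1,0.9,0.6,0,0,0,1],[0.1,1,0.6,0,0,0,1],[0.1,1,0.6,0,0,0,1],[0,1,0.7,0,0,0,1],[0,0.9,0.6,0,0,0,1],[0,0.1,0,0,0,0,1],[0,0,0,0,0,0,1],[0,0,0,0,0,0,1]],
])

```text
clock: 27.4
tcp_pos: [0.4822, 0.2475, 0.1006]
eef_rot: [0.189, -2.615, 0.063]
force: [-0.2, -0.9, -2.3]
finger_gap: 0.639
gripper_force: 64.5
```

```bash
python3 st.py .475 .2545 .04 9 -30 1; python3 - <<'E'
from h import *
import pickle
p=eyes.camera_params("wrist");im=eyes.capture("wrist");cv2.imwrite("pics/w4.png",im[...,::-1]);pickle.dump(p,open("w4.pkl","wb"))
y=np.radians(9);f=np.array([np.cos(y),np.sin(y),0]);n=np.array([-f[1],f[0],0])
print(proj(p,[np.array([.4805,.2554,.014])+f*a*.0755+n*b*.04 for a in(1,-1) for b in(1,-1)]).round(0))
s=observe();C=s["tcp_pos"]+f*.0056
print(proj(p,[C+f*a*.0575+n*b*.028+[0,0,.0192] for a in(1,-1) for b in(1,-1)]).round(0))
E
```

```text
27.4 [0.4822 0.2475 0.1006] [-0.35  0.86 -0.16  1.46 -0.04  1.33  1.25] [-0.2 -0.9 -2.3]
shift [-0.99367811  0.33986057  2.22252293]
turn [-0.16056926  0.15767397 -0.75645518]
[[320. 338.]
 [224. 339.]
 [310. 166.]
 [227. 167.]]
[[322. 376.]
 [199. 377.]
 [308. 142.]
 [208. 144.]]
```

View pics/w4.png

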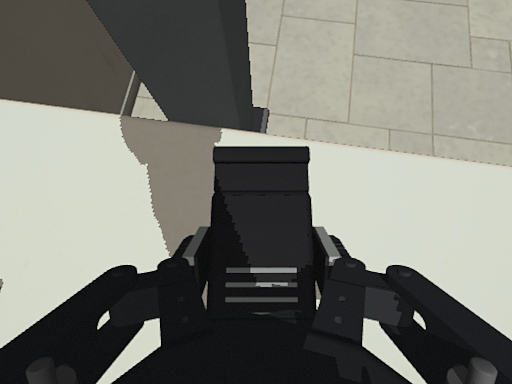

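The pack is gripped straight. Its robot-side end is at row ~148 and columns 213–309, within 2–3 mm of the prediction, and it hides the tray below. Next I correct the lateral position and descend to z=0.04.

Request:
drive_tool([
  [[-0.5,0.2,0,0,0,-0.7,1],[-0.5,0.1,0.4,0,0,0,1],[0,0,0.6,0,0,0,1],[0,0,0.6,0,0,0,1],[0,0,0.6,0,0,0,1],[0,0,0,0,0,0,1],[0,0,0,0,0,0,1]],
])

```text
clock: 28.15
tcp_pos: [0.4746, 0.2544, 0.0396]
eef_rot: [0.207, -2.611, 0.057]
force: [0.9, -0.4, -0.9]
finger_gap: 0.639
gripper_force: 64.5
```

```bash
python3 st.py .473 .2540 .017 9 -30 1
```

```text
28.15 [0.4746 0.2544 0.0396] [-0.36  0.93 -0.17  1.49 -0.03  1.22  1.25] [ 0.9 -0.4 -0.9]
shift [-0.39458799 -0.00298885  0.81543467]
turn [-0.10241134  0.01047616  0.03089699]
```

That is my last picture, and I've slightly exceeded the view limit (11 instead of 10), so from here I work by numbers only. Descend vertically, slowly, watching the force.

Request:
drive_tool([
  [[-0.15,0,0.26,0,0,0,1],[-0.1,0,0.17,0,0,0,1],[-0.1,0,0.17,0,0,0,1],[-0.05,0,0.09,0,0,0,1],[0,0,0,0,0,0,1]],
])

```text
clock: 28.65
tcp_pos: [0.4741, 0.2548, 0.0197]
eef_rot: [0.209, -2.611, 0.057]
force: [0.6, 0.4, -3.4]
finger_gap: 0.641
gripper_force: 64.5
```

Request:
drive_tool([
  [[-0.03,0,0.05,0,0,0,1],[-0.02,0,0.04,0,0,0,1],[0,0,0,0,0,0,1]],
])

```text
clock: 28.95
tcp_pos: [0.4743, 0.255, 0.0194]
eef_rot: [0.209, -2.611, 0.057]
force: [0.1, -0.2, 6.6]
finger_gap: 0.638
gripper_force: 65.4
```

Request:
drive_tool([
  [[-0.02,0,0.03,0,0,0,1],[0,0,0,0,0,0,1]],
])

```text
clock: 29.15
tcp_pos: [0.4742, 0.255, 0.0194]
eef_rot: [0.209, -2.61, 0.057]
force: [-0.3, -1.3, 10.5]
finger_gap: 0.639
gripper_force: 65.8
```

```bash
python3 -c "
from h import *
s=log();print(s['tcp_pos'],s['force'],s['moment'])"
```

```text
[0.47422696 0.25501202 0.01935242] [-0.28004537 -1.28578173 10.47191583] [-0.52683345  0.42076108  0.13445006]
```

Stiff, flat contact. Release, back off along the tool axis, then lift.

Request:
drive_tool([
  [[0,0,0,0,0,0,0.2],[0,0,0,0,0,0,-0.3],[0,0,0,0,0,0,-1],[0,0,0,0,0,0,-1],[0,0,0,0,0,0,-1],[0.1,0,-0.2,0,0,0,-1],[0.2,0,-0.4,0,0,0,-1],[0.4,0,-0.8,0,0,0,-1],[0.4,0,-0.8,0,0,0,-1],[0.4,0,-0.8,0,0,0,-1],[0.4,0,-0.8,0,0,0,-1],[0.4,0,-0.8,0,0,0,-1]],
])

```text
clock: 30.35
tcp_pos: [0.4818, 0.2563, 0.1467]
eef_rot: [0.209, -2.612, 0.056]
force: [1.2, 0.0, 0.8]
finger_gap: 0.996
gripper_force: 0.0
```

Request:
drive_tool([
  [[0,0,-0.8,0,8,0,-1],[0,0,-0.8,0,8,0,-1],[0,0,-0.8,0,8,0,-1],[0,0,-0.5,0,6,0,-1],[0,0,0,0,0,0,-1],[0,0,0,0,0,0,-1]],
])

```text
clock: 30.95
tcp_pos: [0.519, 0.2603, 0.2047]
eef_rot: [0.171, -2.26, 0.021]
force: [0.0, 0.7, -1.3]
finger_gap: 0.997
gripper_force: 0.0
```

```bash
python3 - <<'E'
from h import *
s=log();print(s["clock"],s["tcp_pos"],s["force"],R.from_rotvec(s["eef_rot"]).as_matrix().round(2))
y=np.radians(9);f=np.array([np.cos(y),np.sin(y),0]);n=np.array([-f[1],f[0],0])
for cam in("wrist","top"):
  p=eyes.camera_params(cam);im=eyes.capture(cam);cv2.imwrite(f"pics/f_{cam}.png",im[...,::-1])
  tr=np.array([.4805,.2554,0])
  pr=proj(p,[tr+f*a*.0755+n*b*.04+[0,0,.014] for a,b in((1,1),(1,-1),(-1,-1),(-1,1))]);print(cam,pr.round(0).tolist())
  M=np.zeros(im.shape[:2],np.uint8);cv2.fillPoly(M,[pr.astype(int)],1);M=cv2.dilate(M,np.ones((15,15)))
  d=((im.max(2)<65)&(M>0)).astype(np.uint8);c=max(cv2.findContours(d,0,2)[0],key=cv2.contourArea)
  w=onz(p,c[:,0],.036)[:,:2];r=cv2.minAreaRect((w*1000).astype(np.float32));print("pack",r,"rel tray",(np.array(r[0])/1000-tr[:2])@f[:2],(np.array(r[0])/1000-tr[:2])@n[:2])
  h=cv2.cvtColor(im,cv2.COLOR_RGB2HSV);t=((cv2.inRange(h,(4,90,50),(20,255,255))>0)&(M>0)).astype(np.uint8)
  cs=[k for k in cv2.findContours(t,0,2)[0] if cv2.contourArea(k)>20]
  if cs:
    w=onz(p,np.vstack(cs)[:,0],.014)[:,:2];print("tray",cv2.minAreaRect((w*1000).astype(np.float32)))
E
```

```text
30.95 [0.51904478 0.26029748 0.2046679 ] [ 0.00456974  0.68137412 -1.31849407] [[-0.63 -0.13 -0.76]
 [-0.12  0.99 -0.07]
 [ 0.77  0.04 -0.64]]
wrist [[291.0, 342.0], [218.0, 344.0], [225.0, 221.0], [281.0, 221.0]]
pack ((493.86181640625, 256.94354248046875), (139.84962463378906, 92.06800842285156), 9.026918411254883) rel tray 0.01343877351582495 -0.0005657096903052376
tray ((465.8205871582031, 251.09719848632812), (114.93690490722656, 78.60253143310547), 8.591184616088867)
top [[196.0, 196.0], [215.0, 193.0], [221.0, 229.0], [202.0, 232.0]]
pack ((512.6740112304688, 259.8886413574219), (43.219703674316406, 56.519596099853516), 10.317214965820312) rel tray 0.032480073972016764 -0.0005997455011980315
tray ((481.8450927734375, 252.4733428955078), (148.43153381347656, 77.97956085205078), 8.579301834106445)
```

I pitched the wrong way and got a grazing view. I untilt to look straight down and re-measure.

Request:
drive_tool([
  [[0,0,-0.5,0,-8.4,0,-1],[0,0,-0.5,0,-8.4,0,-1],[0,0,-0.5,0,-8.4,0,-1],[0,0,-0.5,0,-8.4,0,-1],[0.5,0,-0.5,0,-8.4,0,-1],[1,0,-0.5,0,-8,0,-1],[1,0,-0.8,0,0,0,-1],[1,0,-0.8,0,0,0,-1],[1,0,0,0,0,0,-1],[1,0,0,0,0,0,-1],[0,0,0,0,0,0,-1],[0,0,0,0,0,0,-1]],
])

```text
clock: 32.25
tcp_pos: [0.4183, 0.2423, 0.3146]
eef_rot: [0.207, -3.13, -0.061]
force: [0.4, 0.4, -0.3]
finger_gap: 0.998
gripper_force: 0.0
```

```bash
python3 - <<'E'
from h import *
s=log();print(s["clock"],s["tcp_pos"],s["force"],R.from_rotvec(s["eef_rot"]).as_matrix().round(2))
y=np.radians(9);f=np.array([np.cos(y),np.sin(y),0]);n=np.array([-f[1],f[0],0])
p=eyes.camera_params("wrist");im=eyes.capture("wrist");cv2.imwrite("pics/f2.png",im[...,::-1])
tr=np.array([.4805,.2554,0])
pr=proj(p,[tr+f*a*.0755+n*b*.04+[0,0,.014] for a,b in((1,1),(1,-1),(-1,-1),(-1,1))]);print(pr.round(0).tolist())
M=np.zeros(im.shape[:2],np.uint8);cv2.fillPoly(M,[pr.astype(int)],1)
h=cv2.cvtColor(im,cv2.COLOR_RGB2HSV);wood=cv2.inRange(h,(4,90,20),(20,255,255))>0
Md=cv2.dilate(M,np.ones((13,13)))>0
w=onz(p,np.argwhere(wood&Md)[:,::-1],.014)[:,:2];print("tray",cv2.minAreaRect((w*1000).astype(np.float32)))
d=((im.max(2)<70)&~wood&(M>0)).astype(np.uint8);d=cv2.morphologyEx(d,cv2.MORPH_OPEN,np.ones((3,3)))
c=max(cv2.findContours(d,0,2)[0],key=cv2.contourArea)
w=onz(p,c[:,0],.036)[:,:2];r=cv2.minAreaRect((w*1000).astype(np.float32));D=np.array(r[0])/1000-tr[:2];print("pack",r,D@f[:2],D@n[:2],cv2.boundingRect(c))
E
```

```text
32.25 [0.41833661 0.24225383 0.31464966] [ 0.41184305  0.40217501 -0.33022505] [[-0.99 -0.13 -0.01]
 [-0.13  0.99  0.04]
 [ 0.    0.04 -1.  ]]
[[280.0, 236.0], [236.0, 238.0], [231.0, 155.0], [279.0, 153.0]]
tray ((479.72540283203125, 252.5189208984375), (150.19564819335938, 77.24201202392578), 8.655749320983887)
pack ((476.52069091796875, 256.2693176269531), (116.5162353515625, 54.046443939208984), 8.290136337280273) -0.0037943259460241564 0.0014811159718927385 (241, 164, 34, 68)
```

The pack measures 116×54 mm at the expected top height. It is centred about 4 mm along and 1.5–4 mm across from the tray centre, aligned with it and inside the walls. The gripper is clear, so I hand the job in.

```bash
python3 -c "
from h import *
print(robot.sign_off())"
```

```text
the job is handed in; nothing more can be done
None
```

The short pack is lying on a broad face in the tray, released with the gripper clear, and the job is handed in; sign-off returned no verdict. By the last wrist-camera measurement it is about 4 mm along and 1.5–4 mm across from the tray centre. The long pack looked seated when last in view, before the placing, and I viewed 11 pictures, one over the limit of 10.

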